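# Bring the scissors mug to the front of the pen carousel and hold it there

### The job

The glue bottle stands in the way of the mug handle on the rotating pen caddy: first put the bottle upright in the empty wooden desk tray and let go of it. Then turn the caddy by the bar on top of its post until the handled mug with the scissors faces front, its handle right above the pointer of the foot, and finish while still gripping the bar firmly so that the turntable is held still there. Do not knock the bottle over or shift the other things on the desk.

Things in the scene. Friction and masses are not known exactly. Their poses are not given: they have to be found in the camera images.
- caddy: fixed foot of the pen caddy: light wood disc 170 mm across, 18 mm high, with a flat round-nosed tongue (the pointer, 22 mm wide, 14 mm high) sticking out along its -x axis (the caddy's front, roughly towards the robot) to 130 mm from the centre. Origin: centre of its underside on the desk; z up is the turning axis.
- pointer (a point): point on top of the pointer's nose, 128 mm in front of the turntable's axis
- carousel: turntable: wood disc 212 mm across, 14 mm thick; origin: centre of its underside, 22 mm above the desk. Turns either way about z, a full turn from any start; friction 0.04 N m, no spring, stays where left. Four grey cups 66 mm from the axis: the mug at -x, plain round +x, square +y, low round -y, with pencils up to 194 mm above the desk. Front is when its -x lies along the caddy's -x.
- mug_handle (a point): middle of the outer side of the handle of the mug (72 mm across, 90 mm high, scissors in it), the only cup with a handle. It points outward, to 145 mm from the axis; this point is 140 mm from the axis, 83 mm above the desk (the handle spans 55 to 111 mm above the desk, 10 mm thick)
- grip_bar (a point): centre of the wooden grip bar across the top of the central post, on the turning axis, 231 mm above the desk. The bar is 64 mm long along the carousel's x, 16 mm wide along its y, 28 mm high (217 to 245 mm above the desk); nothing else on the caddy is higher than 195 mm. Grip it from above across its width.
- glue: loose white plastic glue bottle, 95 to 170 g, upright on the desk in front of the caddy, where the mug handle has to come: round body 44 mm across up to 88 mm, then a shoulder and a cone nozzle, 128 mm high in all. Origin: centre of its underside, z up. Grip its body from above, fingers left and right of it as seen from the caddy.
- tray: fixed empty light-wood desk tray, 150 x 150 mm outside, 30 mm high, walls and floor 5 mm thick. Origin: centre of its underside; x and y along its sides, z up. It is to the left or right of the caddy.
- notebooks: fixed pile of three spiral notebooks, about 125 x 165 mm, 44 mm high, on the other side of the caddy from the tray; origin centre of the underside
- stapler: loose black stapler 130 x 34 mm, 41 mm high, bystander; origin centre of the underside
- sticky_notes: loose block of sticky notes 76 x 76 mm, 35 mm high, bystander; origin centre of the underside
- eraser: loose eraser 55 x 22 mm, 13 mm high, beside the glue bottle, bystander; origin centre of the underside
- tape_roll: loose roll of clear tape lying flat, 68 mm across, 19 mm high, in front of the caddy on the other side of the bottle, bystander; origin centre of the underside

How it is judged:
By the outcome, as a careful person would: the job done as asked, in the order asked, and still so for the second after the job is handed in, while the arm keeps its last pose, push and grip.
It also fails if it takes over 67 s, if anything falls off the work surface, if the arm or the gripper's body presses on something with over 40 N, if the wrist force passes 120 N, or if a joint passes its speed limit or range.

### The arm

A 6-joint arm with a two-finger parallel gripper is mounted at the origin on the work surface. World frame = base frame: x ahead of the robot, y to its left, z up, the work surface at z = 0. Lengths are in m, angles in rad, forces in N, time in s.
With the tool pointing down it reaches from about 0.35 to 0.725 m from the base axis. Payload 4.3 kg.
Tool frame: the origin (TCP) lies between the finger pads, 19 mm behind the fingertips; this is the grasp point; z points along the fingers, y is the line along which they close (so a half turn about z gives the same grasp; the last joint's range is limited). The gripper opens to 85 mm and grips with 20 to 120 N. Pads are 22 mm wide; open, the fingers measure 114 mm over their backs; the gripper's body (76 mm by 85 mm) begins 54 mm behind the grasp point. The pads swing forward as they close: fully open they stand 13 mm farther back than shut.
Start: joints at [1.051, 0.377, 0.081, 1.274, 0, 1.46], TCP at [0.229, 0.527, 0.25] pointing down, gripper open.
Joint ranges: [-2.72, 2.72], [-0.84, 1.66], [-1.02, 1.22], [-1.77, 2.12], [-1.37, 1.28], [-3.14, 3.14]. Speed limits (rad/s): [2.57, 2.57, 3.14, 3.14, 3.14, 3.14].

### API

Orientations are given as a unit quaternion [x, y, z, w].
In Python, from workcell import robot, cams, workorder gives the robot as it stands (robot), with the cameras (cams) and the job (workorder).
- The arm moves only by the tool send_path, called after "Call:" by a JSON object that holds its "api" and its "payload". Schema: {"type":"object","properties":{"steps":{"type":"object","properties":{"motion":{"type":"array","items":{"type":"array","items":{"type":"number"},"minItems":4,"maxItems":4},"minItems":1,"maxItems":10}},"additionalProperties":false,"required":["motion"]},"aperture":{"type":"number"},"clamp_n":{"type":"number"},"only":{"type":"string"},"quiet":{"type":"boolean"},"lines":{"type":"string"}},"required":["steps"],"additionalProperties":false}. steps is an object whose key "motion" holds a list of rows, 1 to 10 of them, each of 4 numbers: dx, dy, dz in m, then a turn about the tool's z in rad; each row is the pose to reach, as a shift and turn from the pose commanded when the call began, along the tool's axes at that moment; what a row does not reach only later rows make up. A row lasts 1/8 s, in which the tool goes at most 0.0625 m and 0.188 rad, less where a joint would pass 70% of its speed; a pose out of reach is approached as far as the arm can. aperture is the finger opening in m, set as the call begins (left out keeps the last). The fingers move at their own pace and stop on an object; clamp_n is the grip in N (left out, the last holds). Time passes only in rows, so rows that do not move let the fingers close. The tool returns the time, the measured TCP pose, the force, the opening and the grip force at its end. only (a regular expression) keeps the lines of the reply that match it, lines (a string "A,B") keeps lines A to B, and quiet returns only ok. Input that does not fit is refused with a message, and nothing moves.
- robot.get_state(): the state, without advancing time (a new reading comes with each control period).
- cams.camera(name): name is "side" or "top" or "wrist"; returns the picture (420x560x3 uint8, red, green, blue); there is no depth.
- cams.camera_info(name): a dict with "mtx" (3x3 intrinsics, pixels), "pose" (4x4, takes a point from camera to world coordinates); the wrist camera has in their place "hand_eye" (4x4, takes a point from camera to tool coordinates, whose origin is the TCP and whose axes are the flange's). Camera axes: x right, y down, z forward; pixel columns grow to the right and rows downward; lengths in m; the calibration is good to about 2 mm. A picture is of the moment at which its call begins: read the wrist's pose just before it. camera_info takes no time and is no camera call.
- workorder.sign_off(): hands the job in; it is judged then, once.
The state is a dict: "clock": time; "q": joint angles; "qd": joint speeds; "joint_torque": joint torques, N m; "ee_pos": TCP position; "orientation": TCP orientation; "contact_force": force on the tool from outside, world axes, zero at the start; "wrist_torque": the same for the moment, N m; "width": finger opening in m; "grasp_force": force on a finger pad.
Only numpy, scipy, OpenCV 4.12 (cv2) and the standard library are available. Lean on these libraries where they do the work, as an engineer would, in place of code of your own. Each camera call takes 0.05 s, during which the arm holds its last target. There are 200 camera calls.

## Working session

There is one attempt and no reset: what is moved stays moved. The work goes in short steps, Python scripts to look and compute and a tool call to move; the robot and the scene stay as the last step left them, time stands still between calls to the robot, and variables do not carry over. Pictures are saved under pics/ and viewed, at most 10 in all, crops included, and the job is handed in when it is done.

```bash
mkdir -p pics; ls; python3 - <<'E'
from workcell import robot, cams, workorder
import cv2
for n in("top","side"):
    cv2.imwrite(f"pics/{n}0.png",cams.camera(n)[:,:,::-1]); i=cams.camera_info(n); print(n,i["mtx"].round(1).tolist(),i["pose"].round(4).tolist())
s=robot.get_state();print(s)
print(cams.camera_info("wrist"))
E
```

```text
pics
workcell.py
top [[387.9, 0.0, 274.8], [0.0, 387.9, 204.0], [0.0, 0.0, 1.0]] [[0.1367, -0.967, 0.2149, 0.3418], [-0.9906, -0.1347, 0.024, -0.0022], [0.0057, -0.2162, -0.9763, 1.1408], [0.0, 0.0, 0.0, 1.0]]
side [[419.6, 0.0, 279.3], [0.0, 419.6, 208.6], [0.0, 0.0, 1.0]] [[-0.9972, -0.023, 0.0714, 0.4867], [-0.0715, 0.5779, -0.813, 0.8173], [-0.0226, -0.8158, -0.5779, 0.7403], [0.0, 0.0, 0.0, 1.0]]
{'clock': 0.1, 'q': array([ 1.05071508e+00,  3.77956121e-01,  7.97944061e-02,  1.27441414e+00,
       -1.61059093e-05,  1.46049813e+00]), 'qd': array([-0.00012934, -0.00210083,  0.00435863, -0.00150623,  0.00069465,
       -0.00213973]), 'joint_torque': array([ 8.90330502e-04, -4.64694250e+01,  2.70582515e+01,  1.20394139e-02,
       -8.50359424e-05,  2.02010176e-05]), 'ee_pos': array([0.22881134, 0.52691937, 0.24918715]), 'orientation': array([ 2.03460871e-01,  9.79082674e-01, -8.48429566e-04, -2.68168155e-04]), 'contact_force': array([ 0.35749062,  0.41893789, -0.4919546 ]), 'wrist_torque': array([ 0.03455648,  0.03380949, -0.0140254 ]), 'grasp_force': 0.0, 'width': 0.08548487230871582}
{'mtx': array([[292.24506249,   0.        , 276.85191292],
       [  0.        , 292.24506249, 208.09203488],
       [  0.        ,   0.        ,   1.        ]]), 'hand_eye': array([[-4.98448154e-04, -9.61845791e-01, -2.73591714e-01,
         6.93840092e-02],
       [ 9.99999876e-01, -4.74752040e-04, -1.52818373e-04,
         7.27600471e-04],
       [ 1.70994848e-05, -2.73591756e-01,  9.61845908e-01,
        -1.23898971e-01],
       [ 0.00000000e+00,  0.00000000e+00,  0.00000000e+00,
         1.00000000e+00]])}
```

View pics/top0.png

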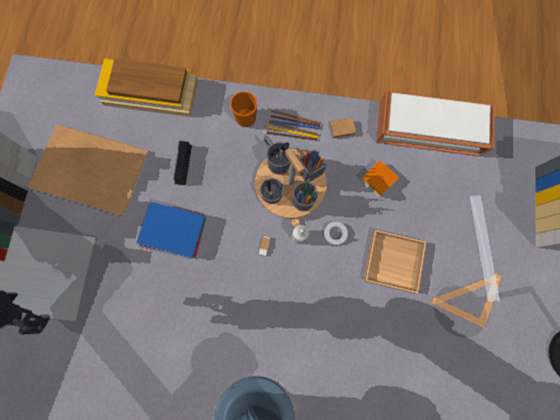

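View pics/side0.png

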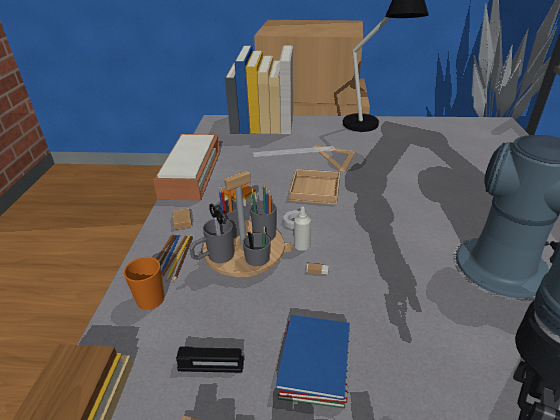

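The top view shows the caddy at (290,185), with the mug at the back (278,157). The bottle is at (300,232), the eraser at (265,245), the tape at (336,233) and the tray at (397,261). The side view shows the bottle at (302,232), the mug at (219,240) with its handle at (200,250), and the bar at (238,180). I'll enlarge both.

```bash
python3 - <<'E'
import cv2
a=cv2.imread("pics/top0.png")[135:300,235:435]; cv2.imwrite("pics/topc.png",cv2.resize(a,None,fx=3.6,fy=3.6,interpolation=cv2.INTER_CUBIC))
a=cv2.imread("pics/side0.png")[160:290,180:350]; cv2.imwrite("pics/sidec.png",cv2.resize(a,None,fx=4.5,fy=4.5,interpolation=cv2.INTER_CUBIC))
E
```

```text
(no output)
```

View pics/topc.png

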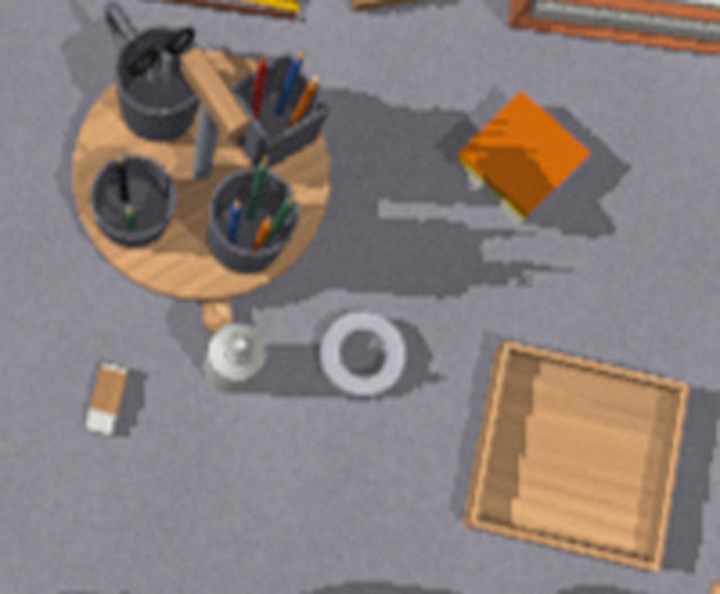

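View pics/sidec.png

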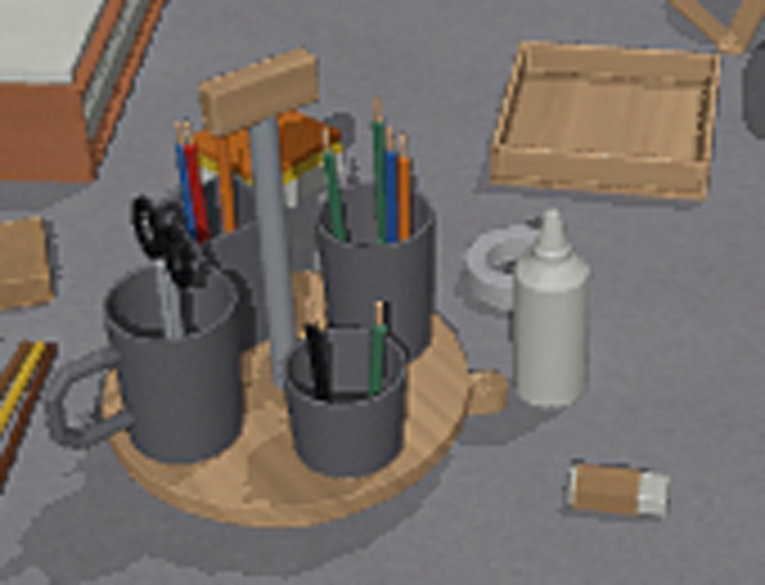

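The top crop shows the bar from (192,52) to (240,126), with the nozzle tip at (239,346), the pointer nose at (217,316) and tray corners at (506,344), (686,386), (659,569) and (468,523). In the side crop the nozzle tip is at (551,211), the bar is at (260,90) and the handle is at the outer left (55,405).

```bash
cat >h.py <<'E'
import numpy as np, cv2
from workcell import robot, cams, workorder
def cam(n,s=None):
    i=cams.camera_info(n)
    if n!="wrist": return i["mtx"],i["pose"]
    from scipy.spatial.transform import Rotation as R
    T=np.eye(4);T[:3,:3]=R.from_quat(s["orientation"]).as_matrix();T[:3,3]=s["ee_pos"]
    return i["mtx"],T@i["hand_eye"]
def ray(c,p):
    K,P=c; d=P[:3,:3]@np.linalg.inv(K)@[p[0],p[1],1.]; return P[:3,3],d/np.linalg.norm(d)
def plane(c,p,z):
    o,d=ray(c,p); return o+d*(z-o[2])/d[2]
def tri(a,b):
    A=[];y=[]
    for o,d in(a,b):
        M=np.eye(3)-np.outer(d,d);A.append(M);y.append(M@o)
    return np.linalg.lstsq(np.vstack(A),np.hstack(y),rcond=None)[0]
def proj(c,X):
    K,P=c; v=P[:3,:3].T@(np.array(X)-P[:3,3]); v=K@v; return v[:2]/v[2]
E
python3 - <<'E'
from h import *
np.set_printoptions(precision=4,suppress=True)
t=cam("top");s=cam("side")
T=lambda x,y:((x+.5)/3.6-.5+235,(y+.5)/3.6-.5+135)
S=lambda x,y:((x+.5)/4.5-.5+180,(y+.5)/4.5-.5+160)
print("nozzle",tri(ray(t,T(239,346)),ray(s,S(551,211))), plane(t,T(239,346),.128),plane(s,S(551,211),.128))
print("bottle base side low edge",plane(s,S(549,404),0))
c=[plane(t,T(*p),.03) for p in((506,344),(686,386),(659,569),(468,523))];print("tray",np.mean(c,0),[np.linalg.norm(c[i]-c[i-1]) for i in range(4)],c[1]-c[0])
for n,p in dict(bar0=(192,51),bar1=(240,126)).items(): print(n,plane(t,T(*p),.245))
print("bar side top far/near corners",[plane(s,S(*p),.245) for p in((200,86),(302,48),(317,56),(213,98))])
print("nose",plane(t,T(217,316),.014),"tip",plane(t,T(217,331),.014),plane(s,S(508,388),.014))
print("handle top",plane(t,T(108,10),.111))
# turntable disc ellipse: wood mask
im=cv2.imread("pics/top0.png");h=cv2.cvtColor(im,cv2.COLOR_BGR2HSV)
print("tape",plane(t,T(363,353),.019),"eraser",plane(t,T(106,398),.013),plane(t,T(122,366),.013),plane(t,T(94,430),.013))
for e in((73,180),(331,187),(195,299)): print("disc",plane(t,T(*e),.036))
E
```

```text
nozzle [ 0.5041 -0.0558  0.1276] [ 0.5028 -0.0556  0.128 ] [ 0.5053 -0.0556  0.128 ]
bottle base side low edge [ 0.5049 -0.0379  0.    ]
tray [ 0.4698 -0.3382  0.03  ] [np.float64(0.1461922363315), np.float64(0.14612163164025757), np.float64(0.14634202226990653), np.float64(0.1509680408690157)] [-0.014  -0.1454  0.    ]
bar0 [0.6802 0.0068 0.245 ]
bar1 [ 0.632  -0.0319  0.245 ]
bar side top far/near corners [array([0.6826, 0.0077, 0.245 ]), array([ 0.6358, -0.0321,  0.245 ]), array([ 0.6268, -0.0241,  0.245 ]), array([0.6739, 0.019 , 0.245 ])]
nose [ 0.543  -0.0408  0.014 ] tip [ 0.5307 -0.0423  0.014 ] [ 0.5291 -0.035   0.014 ]
handle top [0.7554 0.0779 0.111 ]
tape [ 0.5282 -0.1616  0.019 ] eraser [0.4642 0.0396 0.013 ] [0.4917 0.0304 0.013 ] [0.4374 0.0455 0.013 ]
disc [0.6348 0.091  0.036 ]
disc [ 0.6582 -0.1191  0.036 ]
disc [ 0.5504 -0.0208  0.036 ]
```

```bash
cat >>h.py <<'E'
def go(X,bearing=None):
    "shift in tool axes to world X (tool assumed straight down), turn to put tool y at bearing (deg)"
    from scipy.spatial.transform import Rotation as R
    s=robot.get_state(); y=R.from_quat(s["orientation"]).as_matrix()[:,1]; b=np.arctan2(y[1],y[0])
    ty=np.array([np.cos(b),np.sin(b),0]);tx=np.array([-ty[1],ty[0],0])*-1; tx=np.cross(ty,[0,0,-1.])
    d=np.array(X)-s["ee_pos"]
    tz=0 if bearing is None else b-np.radians(bearing)
    print("t",s["clock"],"shift",np.round([d@tx,d@ty,-d[2]],4),"turn",round(tz,3),"bearing",round(np.degrees(b),1))
E
python3 -c "
from h import *
go([.504,-.0557,.25],102.3)"
```

```text
t 0.1 shift [-0.4845 -0.4247 -0.0008] turn -0.624 bearing 66.5
```

Call:
{"api": "send_path", "payload": {"steps": {"motion": [[-0.045, -0.04, 0, -0.06], [-0.09, -0.08, 0, -0.12], [-0.14, -0.12, 0, -0.18], [-0.18, -0.16, 0, -0.24], [-0.225, -0.2, 0, -0.3], [-0.27, -0.24, 0, -0.36], [-0.315, -0.28, 0, -0.42], [-0.36, -0.32, 0, -0.48], [-0.4, -0.35, 0, -0.54], [-0.44, -0.39, 0, -0.624]]}, "aperture": 0.085}}

```text
clock: 1.35
ee_pos: [0.4778, -0.0071, 0.2497]
orientation: [-0.108, 0.994, 0.0, -0.0]
contact_force: [1.0, -0.3, 0.9]
width: 0.0849
grasp_force: 0.0
```

Call:
{"api": "send_path", "payload": {"steps": {"motion": [[0, 0, 0, 0], [0, 0, 0, 0]]}}}

```text
clock: 1.6
ee_pos: [0.4767, -0.0054, 0.2496]
orientation: [-0.106, 0.994, 0.0, -0.001]
contact_force: [-0.1, 0.4, 0.1]
width: 0.0853
grasp_force: 0.0
```

```bash
python3 - <<'E'
from h import *
go([.504,-.0557,.25],102.3)
cv2.imwrite("pics/w1.png",cams.camera("wrist")[:,:,::-1])
print(proj(cam("wrist",robot.get_state()),[.504,-.0557,.128]))
E
```

```text
t 1.6 shift [-0.0161 -0.055  -0.0004] turn -0.001 bearing 102.2
[213.48282766 224.64226838]
```

View pics/w1.png

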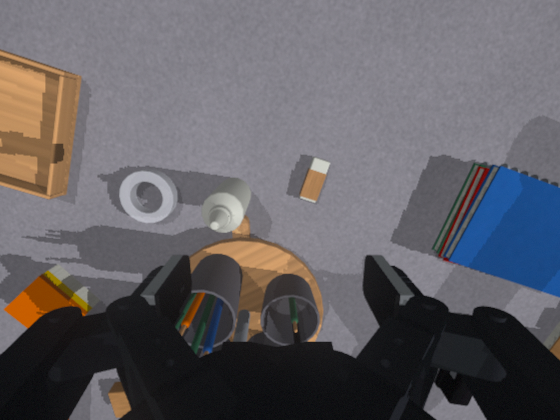

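The wrist view shows the nozzle tip at about (218,224), the bottle just beyond the pointer, and both sides clear. That's about 4 px from the prediction, so I'll cross-check.

```bash
python3 - <<'E'
from h import *
s=robot.get_state();c=cam("wrist",s)
p=cv2.imread("pics/w1.png")[212:240,200:240]; 
g=cv2.cvtColor(p,cv2.COLOR_BGR2GRAY); print(g[4:18:1,8:28])
print(plane(c,(218,224),.128), plane(c,(224,213),.095))
E
```

```text
[[133 123 116 112 112 112 112 114 119 128 136 141 150 155 158 163 167 169
  171 178]
 [132 122 114 112 111 113 111 115 124 134 141 149 154 158 162 166 168 170
  171 172]
 [132 122 115 114 110 111 112 118 131 138 145 153 157 162 166 168 170 171
  173 174]
 [129 121 114 112 112 111 111 123 136 144 152 157 161 166 169 172 173 173
  174 173]
 [130 123 116 112 111 112 116 130 140 149 156 161 166 169 172 173 174 175
  173 173]
 [133 126 117 113 126 137 149 154 155 156 161 165 168 171 173 174 175 173
  173 178]
 [134 128 118 131 162 180 189 189 184 173 167 168 170 171 174 174 174 174
  172 180]
 [133 129 131 161 188 199 205 207 206 195 180 173 174 175 174 173 173 170
  172 184]
 [136 129 151 180 192 199 203 207 210 207 192 177 173 173 173 171 168 168
  178 181]
 [136 132 162 186 193 198 202 205 208 203 193 180 171 170 169 162 165 173
  176 175]
 [126 134 158 183 193 198 201 205 207 195 189 178 169 164 162 158 165 171
  170 175]
 [106 123 141 174 192 198 201 204 207 200 185 169 158 154 156 163 164 164
  171 174]
 [ 94  96 113 149 182 195 201 202 201 188 168 158 157 156 157 161 163 167
  172 174]
 [ 95  97  95 107 144 165 176 181 178 162 154 159 163 166 169 167 167 170
  170 172]]
[ 0.50255484 -0.05187826  0.128     ] [ 0.50240168 -0.05228627  0.095     ]
```

The nozzle disc is centred at (214.2,225), which agrees with the prediction. Next I move over it, descend and grip.

Call:
{"api": "send_path", "payload": {"steps": {"motion": [[-0.016, -0.055, 0, 0], [-0.016, -0.055, 0, 0], [-0.016, -0.055, 0.05, 0], [-0.016, -0.055, 0.09, 0], [-0.016, -0.055, 0.13, 0], [-0.016, -0.055, 0.155, 0], [-0.016, -0.055, 0.171, 0], [-0.016, -0.055, 0.171, 0], [-0.016, -0.055, 0.171, 0]]}, "aperture": 0.085}}

```text
clock: 2.78
ee_pos: [0.5048, -0.055, 0.0798]
orientation: [-0.108, 0.994, -0.0, 0.0]
contact_force: [0.3, 0.1, 0.5]
width: 0.0853
grasp_force: 0.0
```

Call:
{"api": "send_path", "payload": {"steps": {"motion": [[0, 0, 0, 0], [0, 0, 0, 0], [0, 0, 0, 0], [0, 0, 0, 0], [0, 0, 0, 0], [0, 0, 0, 0]]}, "aperture": 0.03, "clamp_n": 30}}

```text
clock: 3.52
ee_pos: [0.5052, -0.0561, 0.0797]
orientation: [-0.107, 0.994, -0.0, 0.001]
contact_force: [-0.8, -0.4, 5.7]
width: 0.0429
grasp_force: 30.6
```

```bash
python3 -c "
from h import *
go([.504,-.0557,.078],102.3)"
```

```text
t 3.525 shift [0.0011 0.0007 0.0017] turn -0.001 bearing 102.3
```

Call:
{"api": "send_path", "payload": {"steps": {"motion": [[0, 0, -0.02, 0], [0, 0, -0.05, 0], [0, 0, -0.08, 0], [0, 0, -0.09, 0], [0, 0, -0.09, 0]]}}}

```text
clock: 4.15
ee_pos: [0.5048, -0.056, 0.1688]
orientation: [-0.107, 0.994, -0.0, 0.0]
contact_force: [0.4, 0.7, -2.9]
width: 0.0426
grasp_force: 31.3
```

```bash
python3 -c "
from h import *
go([.470,-.338,.17])"
```

```text
t 4.15 shift [ 0.0939 -0.2682 -0.0012] turn 0 bearing 102.3
```

Call:
{"api": "send_path", "payload": {"steps": {"motion": [[0.012, -0.035, 0, 0], [0.028, -0.08, 0, 0], [0.045, -0.13, 0, 0], [0.063, -0.18, 0, 0], [0.078, -0.225, 0, 0], [0.09, -0.255, 0, 0], [0.094, -0.268, 0, 0], [0.094, -0.268, 0, 0], [0.094, -0.268, 0, 0]]}}}

```text
clock: 5.28
ee_pos: [0.4697, -0.3362, 0.1684]
orientation: [-0.108, 0.994, 0.001, -0.0]
contact_force: [-0.4, 0.1, -2.5]
width: 0.043
grasp_force: 31.4
```

```bash
python3 - <<'E'
from h import *
go([.470,-.338,.0865])
cv2.imwrite("pics/t2.png",cv2.resize(cams.camera("side")[130:260,250:420,::-1],None,fx=3,fy=3))
E
```

```text
t 5.275 shift [ 0.0001 -0.0018  0.0819] turn 0 bearing 102.3
```

View pics/t2.png

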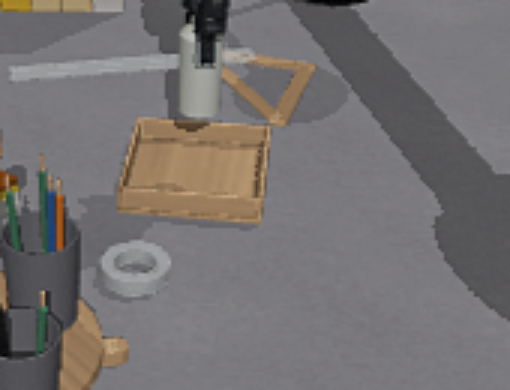

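The crop shows the bottle held upright at (200,75) and over the tray at (195,165). I'll lower it until it touches.

Call:
{"api": "send_path", "payload": {"steps": {"motion": [[0, 0, 0.03, 0], [0, 0, 0.06, 0], [0, 0, 0.076, 0], [0, 0, 0.08, 0], [0, 0, 0.082, 0], [0, 0, 0.083, 0], [0, 0, 0.083, 0], [0, 0, 0.083, 0]]}}}

```text
clock: 6.32
ee_pos: [0.47, -0.338, 0.0865]
orientation: [-0.107, 0.994, -0.0, 0.0]
contact_force: [0.3, 1.1, -1.1]
width: 0.0429
grasp_force: 31.4
```

Call:
{"api": "send_path", "payload": {"steps": {"motion": [[0, 0, 0.001, 0], [0, 0, 0.002, 0], [0, 0, 0.002, 0]]}}}

```text
clock: 6.7
ee_pos: [0.47, -0.338, 0.0848]
orientation: [-0.107, 0.994, -0.0, 0.0]
contact_force: [-1.3, 1.3, 5.5]
width: 0.043
grasp_force: 32.0
```

Call:
{"api": "send_path", "payload": {"steps": {"motion": [[0, 0, 0, 0], [0, 0, 0, 0], [0, 0, 0, 0], [0, 0, 0, 0], [0, 0, 0, 0]]}, "aperture": 0.085}}

```text
clock: 7.32
ee_pos: [0.4697, -0.3377, 0.0839]
orientation: [-0.107, 0.994, 0.0, -0.0]
contact_force: [-0.5, -0.2, 0.6]
width: 0.0851
grasp_force: 0.0
```

Call:
{"api": "send_path", "payload": {"steps": {"motion": [[0, 0, -0.03, 0], [0, 0, -0.07, 0], [0, 0, -0.12, 0], [0, 0, -0.17, 0], [0, 0, -0.21, 0], [0, 0, -0.226, 0], [0, 0, -0.226, 0]]}}}

```text
clock: 8.2
ee_pos: [0.4704, -0.3384, 0.3115]
orientation: [-0.107, 0.994, -0.001, 0.001]
contact_force: [-0.3, 0.2, 0.9]
width: 0.0851
grasp_force: 0.0
```

```bash
python3 - <<'E'
from h import *
im=cams.camera("top")[:,:,::-1]; cv2.imwrite("pics/top3.png",im)
cv2.imwrite("pics/top3c.png",cv2.resize(im[135:300,235:435],None,fx=3.6,fy=3.6,interpolation=cv2.INTER_CUBIC))
go([.655,-.0125,.31],-50)
E
```

```text
t 8.25 shift [-0.25    0.2787  0.    ] turn 2.658 bearing 102.3
```

View pics/top3c.png

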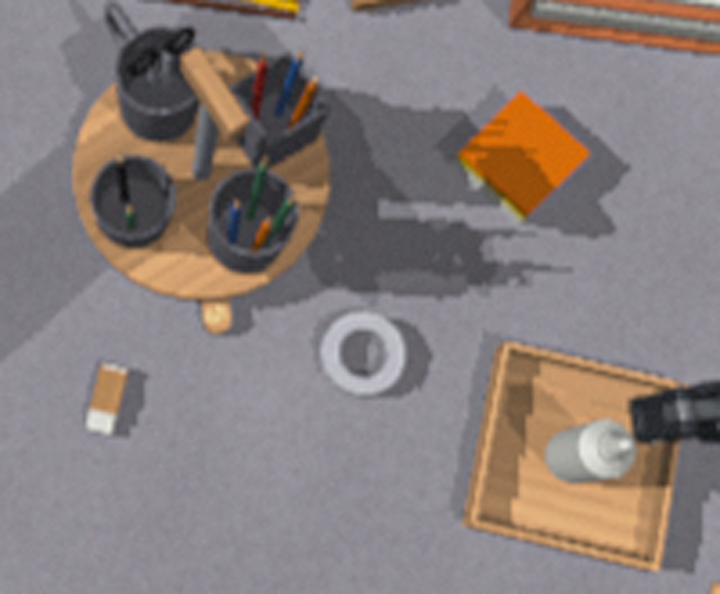

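The crop shows the bottle upright in the tray at (605,448), with the tape, eraser and caddy unmoved and the pointer nose clear at (217,317). Next I go near the bar, with the wrist camera above the axis.

```bash
python3 -c "
from h import *
go([.586,-.07,.31],-50)"
```

```text
t 8.25 shift [-0.1704  0.2372  0.    ] turn 2.658 bearing 102.3
```

Call:
{"api": "send_path", "payload": {"steps": {"motion": [[-0.02, 0.028, 0, 0.17], [-0.045, 0.063, 0, 0.34], [-0.07, 0.1, 0, 0.51], [-0.1, 0.138, 0, 0.68], [-0.125, 0.175, 0, 0.85], [-0.15, 0.21, 0, 1.02], [-0.17, 0.237, 0, 1.19], [-0.17, 0.237, 0, 1.36], [-0.17, 0.237, 0, 1.36]]}}}

```text
clock: 9.38
ee_pos: [0.5849, -0.0694, 0.3082]
orientation: [0.541, 0.841, -0.001, -0.001]
contact_force: [0.8, -1.1, 0.4]
width: 0.0847
grasp_force: 0.0
```

Call:
{"api": "send_path", "payload": {"steps": {"motion": [[0, 0, 0, 0.17], [0, 0, 0, 0.34], [0, 0, 0, 0.51], [0, 0, 0, 0.68], [0, 0, 0, 0.85], [0, 0, 0, 1.02], [0, 0, 0, 1.19], [0, 0, 0, 1.29], [0, 0, 0, 1.29], [0, 0, 0, 1.29]]}}}

```text
clock: 10.62
ee_pos: [0.5851, -0.0704, 0.3095]
orientation: [0.938, 0.347, -0.0, -0.0]
contact_force: [-0.2, -0.2, 0.8]
width: 0.085
grasp_force: 0.0
```

```bash
python3 - <<'E'
from h import *
go([.655,-.0125,.231],-50)
s=robot.get_state();print(s["q"].round(2))
cv2.imwrite("pics/w4.png",cams.camera("wrist")[:,:,::-1]);np.savez("w4.npz",p=s["ee_pos"],q=s["orientation"])
E
```

```text
t 10.625 shift [0.0907 0.0014 0.0785] turn 0.01 bearing -49.4
[-0.23  0.41  0.28  1.44  0.    2.21]
```

View pics/w4.png

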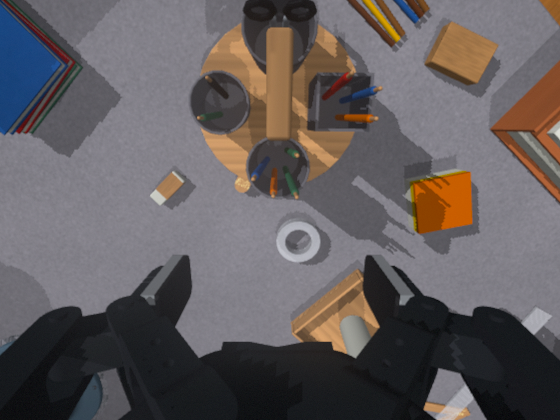

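The wrist view shows the bar's top face from (280,27) to (280,138), about 24 px wide, with the pointer nose at (243,185). I'll measure the bar and nose exactly.

```bash
python3 - <<'E'
from h import *
np.set_printoptions(precision=4,suppress=True,linewidth=200)
im=cv2.imread("pics/w4.png");z=np.load("w4.npz");c=cam("wrist",dict(ee_pos=z["p"],orientation=z["q"]))
for r in(40,60,85,110,130): print(r,im[r,258:304,1])
for x in(274,280,286): print(x,im[15:35,x,1],im[125:148,x,1])
h=cv2.cvtColor(im[165:205,225:265],cv2.COLOR_BGR2HSV); m=(h[...,1]>70)&(h[...,2]>110)
print(np.array2string(m[8:35,4:34].astype(int)))
E
```

```text
40 [ 63  63  63  63  61  62  63  63  93 113 116 115 112 110 111 112 113 113 114 115 116 117 117 116 115 114 114 115 115 114 113 106  94  83  74  66  60  61  61  61  61  63  61  55  47  44]
60 [ 77  87  90  87  81  73  69  66  95 114 118 119 120 123 123 121 121 122 119 118 117 116 116 116 114 115 113 114 115 116 111 102  91  80  69  62  62  61  63  60  75  82  73  56  46  50]
85 [139 140 139 139 140 139 139 140 120 114 119 119 120 122 122 122 122 118 118 118 116 117 116 116 115 114 114 114 116 115 108  97  86  77  85  98 101 101 101 100 101 100  99 100 100  99]
110 [ 78  77  77  77  77  78  76  77 101 124 127 126 126 125 122 122 121 119 119 118 116 116 115 115 115 114 114 115 115 111 102  92  81  71  92 112 116 115 117 123 133 136 136 136 136 137]
130 [ 91  91  90  90  91  90  91  90 109 126 128 124 124 123 123 123 120 119 120 119 117 116 114 116 114 114 114 114 115 108  97  85  76  78  88  90  89  90  91 106 130 123 113 114 114 114]
274 [ 49  73  83  77  72  65  60  59  56  58  58  59  90 117 114 112 112 112 114 113] [120 121 121 120 120 120 120 121 121 121 121 115 102  87  75  68  7
[... 1388 characters left out ...]
0 0 0]
 [0 0 0 0 0 0 0 1 1 1 1 1 1 1 1 1 1 1 1 1 0 0 0 0 0 0 0 0 0 0]
 [0 0 0 0 0 0 0 0 1 1 1 1 1 1 1 1 1 1 1 0 0 0 0 0 0 0 0 0 0 0]
 [0 0 0 0 0 0 0 0 0 1 1 1 1 1 1 1 1 1 0 0 0 0 0 0 0 0 0 0 0 0]
 [0 0 0 0 0 0 0 0 0 0 0 0 1 1 1 0 0 0 0 0 0 0 0 0 0 0 0 0 0 0]
 [0 0 0 0 0 0 0 0 0 0 0 0 0 0 0 0 0 0 0 0 0 0 0 0 0 0 0 0 0 0]
 [0 0 0 0 0 0 0 0 0 0 0 0 0 0 0 0 0 0 0 0 0 0 0 0 0 0 0 0 0 0]
 [0 0 0 0 0 0 0 0 0 0 0 0 0 0 0 0 0 0 0 0 0 0 0 0 0 0 0 0 0 0]
 [0 0 0 0 0 0 0 0 0 0 0 0 0 0 0 0 0 0 0 0 0 0 0 0 0 0 0 0 0 0]
 [0 0 0 0 0 0 0 0 0 0 0 0 0 0 0 0 0 0 0 0 0 0 0 0 0 0 0 0 0 0]
 [0 0 0 0 0 0 0 0 0 0 0 0 0 0 0 0 0 0 0 0 0 0 0 0 0 0 0 0 0 0]
 [0 0 0 0 0 0 0 0 0 0 0 0 0 0 0 0 0 0 0 0 0 0 0 0 0 0 0 0 0 0]]
```

```bash
python3 - <<'E'
from h import *
np.set_printoptions(precision=4,suppress=True,linewidth=200)
z=np.load("w4.npz");c=cam("wrist",dict(ee_pos=z["p"],orientation=z["q"]))
e=[plane(c,p,.245) for p in((279.8,27),(278.8,138.5))];d=e[0]-e[1]
print("bar",np.mean(e,0),np.linalg.norm(d),np.degrees(np.arctan2(d[1],d[0])))
A=np.mean(e,0)
im=cv2.imread("pics/top3.png");t=cam("top")
h=cv2.cvtColor(im,cv2.COLOR_BGR2HSV);m=((h[...,1]>70)&(h[...,2]>110)).astype(np.uint8)
ys,xs=np.nonzero(m[216:230,288:302]);print("nose px top",xs.min()+288,xs.max()+288,ys.max()+216)
for n,N in(("wrist",plane(c,(243,184.5),.014)),("top",plane(t,((217.5)/3.6-.36+235,(318)/3.6-.36+135),.014))):
    v=N-A;print(n,N,np.hypot(*v[:2]),np.degrees(np.arctan2(v[1],v[0])))
# disc circle at z=.036, boundary points from wood component along rays from the centre
O=proj(t,[.655,-.0125,.036]);P=[]
for a in np.radians(np.r_[100:250:3]):  # world bearings facing the robot
    b=[k for k in np.arange(.09,.125,.0005) if (lambda q:m[int(round(q[1])),int(round(q[0]))])(proj(t,[.655+k*np.cos(a),-.0125+k*np.sin(a),.036]))]
    if b: P.append([.655+max(b)*np.cos(a),-.0125+max(b)*np.sin(a),np.degrees(a),max(b)])
P=np.array(P);k=(P[:,3]>.1)&(P[:,3]<.112);P=P[k]
s=np.linalg.lstsq(np.c_[2*P[:,:2],np.ones(len(P))],(P[:,:2]**2).sum(1),rcond=None)[0]
print("disc",s[:2],np.sqrt(s[2]+s[:2]@s[:2]),len(P))
E
```

```text
bar [ 0.6564 -0.0109  0.245 ] 0.061842598174232176 40.10255022774183
nose px top 288 301 227
wrist [ 0.5421 -0.0413  0.014 ] 0.11822268491255838 -165.10340650406835
top [ 0.5414 -0.0414  0.014 ] 0.1189696171623718 -165.13616912686422
disc [ 0.6557 -0.0121] 0.10554286595191996 46
```

Call:
{"api": "send_path", "payload": {"steps": {"motion": [[0.04, 0.001, 0, 0], [0.08, 0.001, 0, 0.01], [0.092, 0.001, 0, 0.01], [0.092, 0.001, 0, 0.01], [0.092, 0.001, 0.03, 0.01], [0.092, 0.001, 0.06, 0.01], [0.092, 0.001, 0.078, 0.01], [0.092, 0.001, 0.078, 0.01], [0.092, 0.001, 0.078, 0.01]]}, "aperture": 0.085}}

```text
clock: 11.8
ee_pos: [0.6562, -0.0116, 0.2332]
orientation: [0.94, 0.341, 0.001, 0.0]
contact_force: [-0.4, 0.3, -0.5]
width: 0.085
grasp_force: 0.0
```

Call:
{"api": "send_path", "payload": {"steps": {"motion": [[0, 0, 0, 0], [0, 0, 0, 0], [0, 0, 0, 0], [0, 0, 0, 0], [0, 0, 0, 0], [0, 0, 0, 0], [0, 0, 0, 0], [0, 0, 0, 0]]}, "aperture": 0.0, "clamp_n": 70}}

```text
clock: 12.8
ee_pos: [0.6562, -0.0112, 0.2323]
orientation: [0.94, 0.341, 0.0, 0.0]
contact_force: [-0.5, -0.2, 2.5]
width: 0.0151
grasp_force: 71.2
```

```bash
python3 -c "
from h import *
go([.656,-.0115,.231],104.8-360)"
```

```text
t 12.8 shift [-0.0004  0.0001  0.0013] turn 3.579 bearing -50.1
```

Call:
{"api": "send_path", "payload": {"steps": {"motion": [[0, 0, 0, -0.08], [0, 0, 0, -0.2], [0, 0, 0, -0.34], [0, 0, 0, -0.5], [0, 0, 0, -0.66], [0, 0, 0, -0.82], [0, 0, 0, -0.98], [0, 0, 0, -1.14], [0, 0, 0, -1.27], [0, 0, 0, -1.35]]}}}

```text
clock: 14.05
ee_pos: [0.6556, -0.011, 0.2323]
orientation: [0.52, 0.854, -0.0, -0.0]
contact_force: [-4.5, -0.5, 4.4]
width: 0.015
grasp_force: 71.6
```

Call:
{"api": "send_path", "payload": {"steps": {"motion": [[0, 0, 0, -0.08], [0, 0, 0, -0.2], [0, 0, 0, -0.34], [0, 0, 0, -0.5], [0, 0, 0, -0.66], [0, 0, 0, -0.82], [0, 0, 0, -0.98], [0, 0, 0, -1.12], [0, 0, 0, -1.22], [0, 0, 0, -1.3]]}}}

```text
clock: 15.3
ee_pos: [0.6553, -0.0116, 0.2323]
orientation: [-0.103, 0.995, -0.0, -0.001]
contact_force: [-4.1, -1.0, 4.4]
width: 0.015
grasp_force: 71.6
```

Call:
{"api": "send_path", "payload": {"steps": {"motion": [[0, 0, 0, -0.05], [0, 0, 0, -0.05], [0, 0, 0, -0.05], [0, 0, 0, -0.05]]}}}

```text
clock: 15.8
ee_pos: [0.6553, -0.0116, 0.2323]
orientation: [-0.126, 0.992, -0.0, -0.001]
contact_force: [-5.0, -2.4, 4.7]
width: 0.0149
grasp_force: 71.6
```

```bash
python3 - <<'E'
from h import *
go([.656,-.0115,.231],104.8)
im=cams.camera("top")[:,:,::-1];cv2.imwrite("pics/top5.png",im)
a=cv2.resize(im[160:245,245:345],None,fx=4,fy=4,interpolation=cv2.INTER_CUBIC)
im=cams.camera("side")[:,:,::-1];cv2.imwrite("pics/side5.png",im)
b=cv2.resize(im[190:275,200:300],None,fx=4,fy=4,interpolation=cv2.INTER_CUBIC)
cv2.imwrite("pics/both5.png",np.hstack([a,b]))
E
```

```text
t 15.8 shift [-0.0007 -0.0001  0.0013] turn -0.005 bearing 104.5
```

View pics/both5.png

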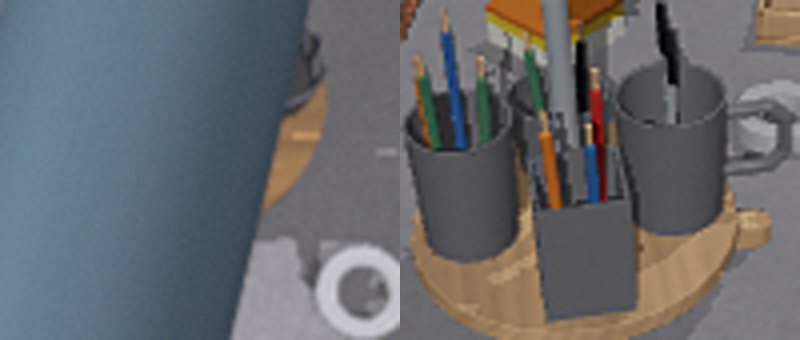

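The side view shows the handle pointing forward over the pointer: outer bar at crop (787,125), nose at (755,230). The arm blocks the top view, so I'll use the wrist view, which looks straight down on the handle and pointer.

```bash
python3 - <<'E'
from h import *
s=robot.get_state();im=cams.camera("wrist")[:,:,::-1];cv2.imwrite("pics/w6.png",im);np.savez("w6.npz",p=s["ee_pos"],q=s["orientation"])
c=cam("wrist",s);b=np.radians(194.7);u=np.array([np.cos(b),np.sin(b)])
print("pred handle",proj(c,[*(np.array([.656,-.0115])+.14*u),.083]),"pointer",proj(c,[*(np.array([.656,-.0115])+.128*u),.014]))
cv2.imwrite("pics/w6c.png",cv2.resize(im[0:200,180:380],None,fx=3,fy=3,interpolation=cv2.INTER_CUBIC))
E
```

```text
pred handle [275.57390864  37.49460189] pointer [275.91325917  68.65203144]
```

View pics/w6c.png

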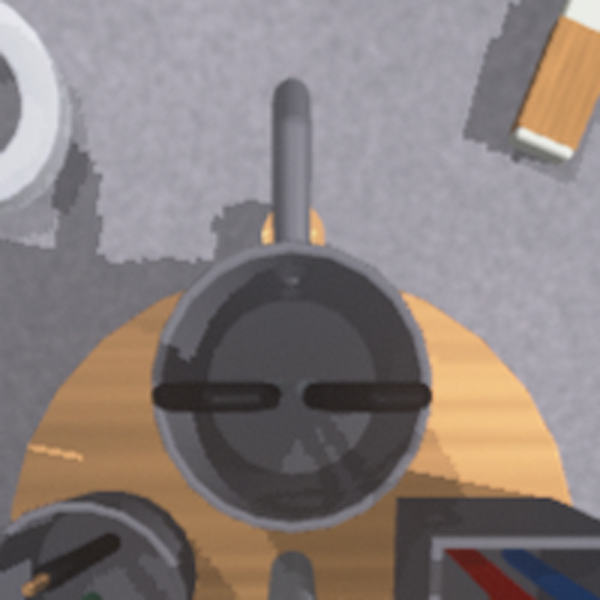

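The wrist view shows the handle's centre at x≈291 and the pointer nose at 262–325, centre ≈293. That's under 1 mm off, and the bar is held at 71 N, so I'll hand in.

```bash
python3 -c "
from workcell import robot, cams, workorder
s=robot.get_state();print(s['clock'],s['grasp_force'],s['contact_force'])
print(workorder.sign_off())"
```

```text
15.95 71.64195735954479 [-3.87116067 -1.72833043  6.36196076]
the job is handed in; nothing more can be done
None
```

The job is handed in after 15.95 s: the bottle stands upright and released in the tray, the mug handle is within about 1 mm of the pointer's centre line, and the gripper still holds the bar at about 72 N.

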